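Set the bench timer and start it

TASK

Set the bench timer: with a fingertip against the side of its finger bar, push the dial round until the index mark on the dial lines up with the one long line on the white scale ring; only then press the round start button all the way down and let it come back up. Push the bar from one side at a time, never pinch it, do not turn the scale ring, and leave the other things on the desk where they are.

Things in the scene. Friction and masses are not known exactly. Their poses are not given: they have to be found in the camera images.
- timer: Bench timer, a flat grey box 160 mm (its x) by 250 mm (its y) and 40 mm high that stays put on the desk. Origin: centre of its underside, on the desk; z up. On its top are a dial inside a scale ring, centred at x 0, y +35 mm, and the start button at x 0, y -85 mm.
- dial_centre (a point): Point on the dial's turning axis, which is vertical, on the dial's top face (49 mm above the desk). The dial is a bare aluminium disc of radius 60 mm with a hub of radius 13 mm, 12 mm high, in its middle, and a finger bar standing on it.
- dial_index (a point): The dial's index mark: outer end, at the dial's rim, of a short dark radial line (5 mm wide, 11 mm long) on the disc, straight out from the finger bar; 60 mm from the dial's axis, 49 mm above the desk.
- long_line (a point): Inner end, next to the dial's rim, of the target line on the scale ring: 60 mm from the dial's axis, 45 mm above the desk. It is the only long line (16 mm long, 5 mm wide, reaching the dial's rim); the eleven others are thin, 4 mm short ones near the ring's outer edge. The ring is white, of radius 77 mm, its top 45 mm above the desk, stiff to turn, and set differently each time.
- dial (a joint): Turn of the dial in rad, counterclockwise seen from above positive; at 0 the index mark points along the timer's +x. It can be turned either way, from -1.6 to 7.9 (so the long line is reachable by the shorter way round), needs about 2 N at 40 mm from the axis, has no spring and stays where it is left.
- bar_ccw: Dark cheek (30 x 7 x 24 mm) on the counterclockwise side of the finger bar; origin at its centre, 31 mm from the dial's axis, 61 mm above the desk. The finger bar runs radially from 15 to 47 mm from the axis towards the index mark, is 26 mm thick over both cheeks, and stands 27 mm above the dial's face (top 76 mm above the desk). Pushing on this cheek turns the dial clockwise. The bar is part of the dial.
- bar_cw: The like cheek on the clockwise side of the finger bar; pushing on it turns the dial counterclockwise.
- start (a joint): Travel of the start button in m: 0 up, 0.006 fully down; it goes straight down, is fully down at about 5 N and springs back.
- start_top (a point): Centre of the top of the start button, a round grey cap of radius 15 mm, 58 mm above the desk when up, in a dark round housing of radius 24 mm whose rim is 49 mm above the desk.
- jar_1: Specimen jar with screw lid, 61 mm across, 72 mm high, origin at the centre of its underside; stands behind the timer. Bystander.
- eraser: Eraser, 19 x 43 x 12 mm, lying behind the timer, origin at the centre of its underside. Bystander.
- stamp_round: Round hand stamp with a turned handle, 39 mm across, 64 mm high, origin at the centre of its underside; stands beside the start button's end of the timer. Bystander.
- clip_1: Binder clip, 39 x 32 x 22 mm, origin at the centre of its underside; beside the dial's end of the timer. Bystander.
- keys_1: Bunch of keys, 84 x 118 x 8 mm, origin at the centre of its underside; beyond the dial's end of the timer. Bystander.
- glue_stick: Glue stick, 26 mm across, 88 mm high, standing behind the button's end of the timer, origin at the centre of its underside. Bystander.

How it is judged:
By the outcome, as a careful person would: the job done as asked, in the order asked, and still so for the second after the job is handed in, with the robot touching nothing.
It also fails if it takes over 48 s, if anything falls off the work surface, if the arm or the gripper's body presses on something with over 40 N, if the wrist force passes 120 N, or if a joint passes its speed limit or range.

ROBOT

A 7-joint arm with a two-finger parallel gripper is mounted at the origin on a cart in front of the work surface, level with it; the furniture and walls round the work are solid. World frame = base frame: x ahead of the robot, y to its left, z up, the work surface at z = 0. Lengths are in mm, angles in rad, forces in N, time in s.
With the tool pointing down it reaches from about 425 to 950 mm from the base axis. Payload 4.7 kg.
Tool frame: the origin (TCP) lies midway between the tips of the shut fingers; the grasp point (between the pads) lies 19 mm behind it; z points along the fingers, y is the direction in which the jaws open and shut (so a half turn about z gives the same grasp; the last joint's range is limited). The gripper opens to 87 mm and grips with 3 to 60 N. Pads are 19 mm wide; open, the fingers measure 117 mm over their backs; the gripper's body (75 mm by 190 mm) begins 51 mm behind the grasp point.
Start: joints at [1.196, 0.469, -0.049, 1.532, 0.024, 1.141, -0.082], TCP at [228.838, -635.045, 222.573] pointing down, gripper open.
Joint ranges: [-2.59, 2.59], [-0.33, 1.99], [-1.39, 1.29], [0.1, 2.45], [-1.04, 4.18], [0.21, 1.99], [-2.66, 2.66]. Speed limits (rad/s): [2.57, 2.57, 3.14, 3.14, 3.14, 3.14, 3.14].

INTERFACE

Orientations are given as a 3x3 rotation matrix whose columns are the frame's x, y, z axes.
In Python, from cell import env gives the robot as it stands.
- The arm moves only by the tool move_arm, never from a script. Its argument "motion" is a list of rows, each a list of 4 numbers: the shift along the tool's x, y, z in units of 100 mm (1.0 is 100 mm), then the turn about the tool's z in units of 360 degrees (1.0 is 360 degrees). In form: [[x, y, z, spin], ...]. A call has exactly 5 rows; each row shifts and turns the commanded pose from where the row before left it, along the tool's axes as they then stand; what a row does not reach is not made up. A row lasts 1/8 s, in which the tool goes at most 62.5 mm and 10.7 degrees, less where a joint would pass 70% of its speed; a pose out of reach is approached as far as the arm can. A call with a number of a shift or a turn outside -1 to 1 is refused whole. A call with a gripper value outside its range is refused whole. "grip" is the opening in per cent of the stroke, from 0 (shut) to 100 (fully open), set as the call begins (left out, the last holds). The fingers move at their own pace and stop on an object; "squeeze" is the grip in N (left out, the last holds). Time passes only in rows, so rows that do not move let the fingers close, or fill a call up. It gives the time, the measured TCP pose, the force and the opening at its end, in the units of the state.
- env.get_obs(): the state, without advancing time (a new reading comes with each control period).
- env.camera(name): name is "scene" or "top"; returns a dict with "color" (480x640x3 uint8, blue, green, red), "fx", "fy", "cx", "cy" (pixels), "k1" (the pictures are not rectified: a ray, as slopes to the right and down, at radius r is drawn at 1 + k1 r^2 times it, then the intrinsics apply), "R" (3x3) and "t" (3): a world point X has camera coordinates R X + t. Camera axes: x right, y down, z forward; pixel columns grow to the right and rows downward; lengths in mm; the calibration is good to about 2 mm. A picture is of the moment at which its call begins. There is no depth.
- env.sign_off(): hands the job in, once; it reports no verdict.
The state is a dict: "clock": time; "joints": joint angles; "qvel": joint speeds; "effort": joint torques, N m; "position": TCP position; "tcp_rot": TCP orientation; "contact_force": force on the tool from outside, world axes, zero at the start; "ft_torque": the same for the moment, N m; "opening": opening from 0.0 (shut) to 1.0 (fully open).
Only numpy, scipy, OpenCV 4.12 (cv2) and the standard library are available. Lean on these libraries where they do the work, as an engineer would, in place of code of your own. Each camera call takes 0.05 s, during which the arm holds its last target. There are 200 camera calls.

## Working session

There is one attempt and no reset: what is moved stays moved. The work goes in short steps, Python scripts to look and compute and a tool call to move; the robot and the scene stay as the last step left them, time stands still between calls to the robot, and variables do not carry over. Pictures are saved under pics/ and viewed, about 8 in all and at most 12, crops included, and the job is handed in when it is done.

Besides the shell and the picture viewer there is one more tool, called after "Call:" in YAML: its name, and indented under it one key for each argument. move_arm: Moves the arm, as the interface text tells. Its arguments: {"type":"object","properties":{"motion":{"type":"array"},"grip":{"type":"number"},"squeeze":{"type":"number"}},"required":["motion"]}

```bash
mkdir -p pics; ls; python3 - <<'E'
from cell import env
import cv2
for n in("scene","top"):
    c=env.camera(n); cv2.imwrite(f"pics/{n}0.png",c["color"]); print(n,{k:v for k,v in c.items() if k!="color"})
o=env.get_obs(); print(o)
E
```

```text
pics
scene {'fx': 603.3034913478965, 'fy': 603.3034913478965, 'cx': 310.77005986606116, 'cy': 235.70468702435772, 'k1': -0.17167562166887954, 'R': array([[-0.6954234 , -0.71854503, -0.00890676],
       [-0.41628579,  0.4129315 , -0.81005785],
       [ 0.58574092, -0.55962543, -0.58628232]]), 't': array([474.05910179, 287.27661501, 901.88308699])}
top {'fx': 474.1829212451097, 'fy': 474.1829212451097, 'cx': 314.7223613749, 'cy': 232.6167266531905, 'k1': -0.052325384369339006, 'R': array([[ 0.01312099, -0.99988187,  0.00800533],
       [-0.98128652, -0.01441428, -0.19201303],
       [ 0.19210574, -0.00533613, -0.98135973]]), 't': array([ 78.02348354, 581.19408258, 803.77338606])}
{'clock': 0.1, 'joints': array([ 1.19607025,  0.46940047, -0.04857503,  1.53356429,  0.02411954,
        1.14099383, -0.08227257]), 'qvel': array([-2.48619333e-04, -2.18786963e-03, -9.28560056e-05, -9.09095138e-04,
        6.11608631e-04, -6.46207468e-04,  1.13931207e-04]), 'effort': array([ 7.61809297e-04, -5.09168959e+01, -8.11807788e-02, -2.36828095e+01,
       -6.14776975e-02,  3.44568270e-02,  6.46906801e-05]), 'position': array([ 228.62292255, -634.53689643,  221.58186666]), 'tcp_rot': array([[ 9.40779929e-01,  3.39017191e-01, -6.85242123e-04],
       [ 3.39017872e-01, -9.40778499e-01,  1.64259646e-03],
       [-8.77926163e-05, -1.77763111e-03, -9.99998416e-01]]), 'contact_force': array([0.54051679, 0.14715192, 0.32321059]), 'ft_torque': array([ 0.03352663,  0.03863978, -0.00126235]), 'opening': 1.0009919473899649}
```

View pics/top0.png

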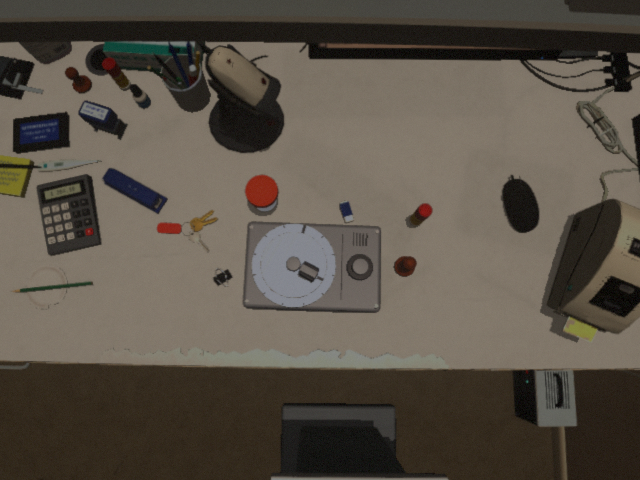

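View pics/scene0.png

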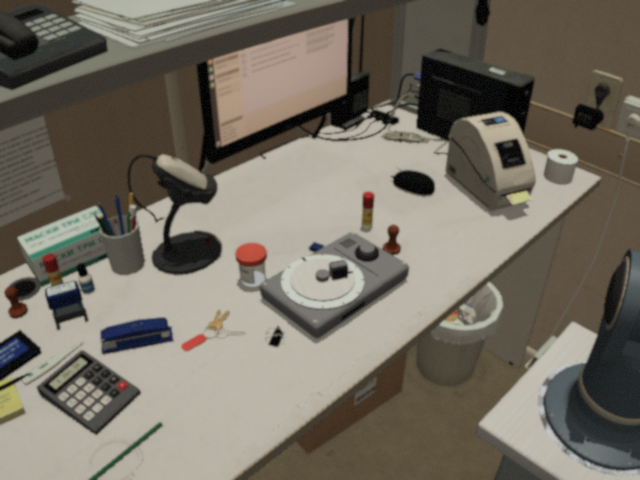

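The top view shows the timer at about (313,266), the dial at about (294,265) and the button at (360,266). The bar points to about (318,275), and a dark ring line shows near (304,229). I'll measure these and view an enlarged crop.

```bash
cat > h.py <<'E'
import numpy as np, cv2
from cell import env
def ray(c,uv):
    p=(np.array(uv,float)-[c["cx"],c["cy"]])/[c["fx"],c["fy"]]
    q=p.copy()
    for _ in range(20): q=p/(1+c["k1"]*(q@q))
    R=np.array(c["R"]);t=np.array(c["t"])
    return -R.T@t, R.T@np.array([q[0],q[1],1.])
def plane(c,uv,z):
    o,d=ray(c,uv); return o+d*(z-o[2])/d[2]
def proj(c,X):
    v=np.array(c["R"])@np.array(X,float)+np.array(c["t"]); q=v[:2]/v[2]
    return q*(1+c["k1"]*(q@q))*[c["fx"],c["fy"]]+[c["cx"],c["cy"]]
E
python3 - <<'E'
from h import *
c=env.camera("top"); im=c["color"]
x0,y0=235,212
crop=cv2.resize(im[y0:y0+110,x0:x0+155],None,fx=5,fy=5,interpolation=cv2.INTER_CUBIC); cv2.imwrite("pics/crop1.png",crop)
g=cv2.cvtColor(im,cv2.COLOR_BGR2HSV)
# timer body: grey (low value) region
m=((g[...,2]<140)).astype(np.uint8); m[:, :236]=0;m[:,388:]=0;m[:215]=0;m[320:]=0
n,l,s,ce=cv2.connectedComponentsWithStats(m); 
k=1+np.argmax(s[1:,4]); 
cn=max(cv2.findContours((l==k).astype(np.uint8),0,1)[0],key=cv2.contourArea); r=cv2.minAreaRect(cn);print(r)
print(np.array([plane(c,p,40) for p in cv2.boxPoints(r)]).round(1), plane(c,r[0],40))
# white/bluish disc
print(im[265,262],im[250,290],im[230,250])
for p in[(294,265),(360,266),(321,279),(304,229)]: print(p,plane(c,p,49))
E
```

```text
((311.5, 267.0), (104.0, 151.0), 90.0)
[[614.4 233.   40. ]
 [618.7 -48.4  40. ]
 [427.4 -45.5  40. ]
 [423.8 224.6  40. ]] [519.2674812   91.03934579  40.        ]
[141 135 131] [143 135 131] [82 86 93]
(294, 265) [521.35053372 122.65641887  49.        ]
(360, 266) [521.19496503   3.47855892  49.        ]
(321, 279) [496.76160848  73.67408449  49.        ]
(304, 229) [587.88329402 105.77121562  49.        ]
```

View pics/crop1.png

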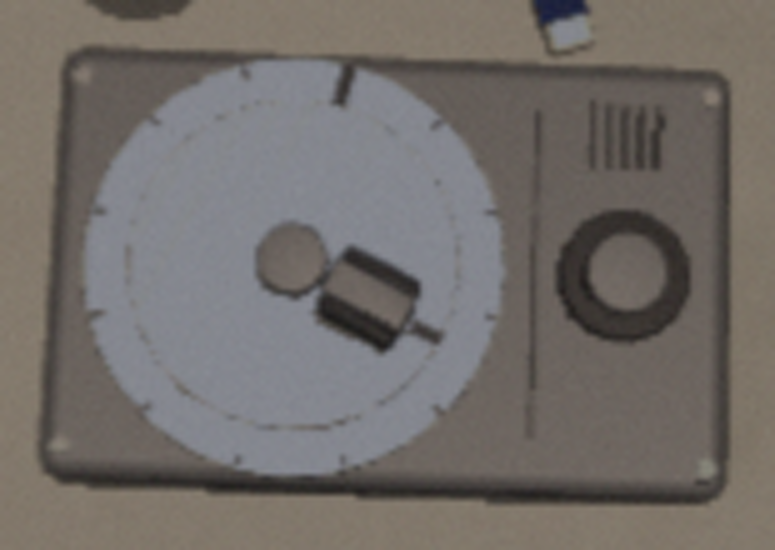

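The crop is clear. The ring's long line runs from crop (350,67) to (340,103). The index mark runs from (412,325) to (440,338), the hub is at (291,258) and the button at (627,270). Next come the ring fit and the angles.

```bash
cat >> h.py <<'E'
def measure(c, verbose=1):
    im=c["color"].astype(int)
    m=((im[...,0]-im[...,2]>4)&(im.max(2)>105)).astype(np.uint8); m[:215]=0;m[312:]=0;m[:,:240]=0;m[:,342:]=0
    cn=max(cv2.findContours(cv2.morphologyEx(m,cv2.MORPH_CLOSE,np.ones((5,5),np.uint8)),0,1)[0],key=cv2.contourArea)
    P=np.array([plane(c,p[0],45)[:2] for p in cv2.convexHull(cn)])
    A=np.c_[2*P,np.ones(len(P))]; s=np.linalg.lstsq(A,(P**2).sum(1),rcond=None)[0]
    C=s[:2]; r=np.sqrt(s[2]+C@C); res=np.abs(np.hypot(*(P-C).T)-r)
    if verbose: print("ring",C.round(1),"r",r.round(1),"res",res.max().round(1))
    return C,r
def polar_dark(c,C,z,r0,r1,n=1440):
    g=cv2.cvtColor(c["color"],cv2.COLOR_BGR2GRAY).astype(np.float32)
    th=np.arange(n)*2*np.pi/n; rr=np.arange(r0,r1,.5)
    uv=np.array([[proj(c,[C[0]+r*np.cos(t),C[1]+r*np.sin(t),z]) for t in th] for r in rr]).astype(np.float32)
    return np.degrees(th), cv2.remap(g,uv[...,0],uv[...,1],cv2.INTER_LINEAR).mean(0)
def marks(c,C,z,r0,r1,drop=15):
    th,v=polar_dark(c,C,z,r0,r1); w=np.clip(np.median(v)-v-drop,0,None); out=[]
    i=np.where(w>0)[0]
    for s in np.split(i,np.where(np.diff(i)>4)[0]+1):
        if len(s): out.append((round(float((th[s]*w[s]).sum()/w[s].sum()),2),round(float(w[s].max()),1)))
    return out
E
python3 - <<'E'
from h import *
c=env.camera("top"); C,r=measure(c)
print("ringmarks",marks(c,C,45,63,70)); print("outer",marks(c,C,45,72,75,8)); print("index",marks(c,C,49,51,57))
k=lambda x,y:(x/5+235-.4,y/5+212-.4)
for n,p,z in[("hub",k(291,258),61),("btn",k(627,270),58),("idx",k(441,339),49),("ll",k(340,103),45),("bartop",k(371,290),76)]:
    X=plane(c,p,z);d=X[:2]-C;print(n,X.round(1),np.hypot(*d).round(1),np.degrees(np.arctan2(d[1],d[0])).round(1))
for q in[(75,58),(722,82),(705,488),(52,472)]:print(plane(c,k(*q),40).round(1))
s=env.camera("scene");print("scene hub pred",proj(s,[*C,61]))
o=env.get_obs()["tcp_rot"];print(o.round(3))
E
```

```text
ring [523.  124.1] r 75.4 res 0.7
ringmarks [(345.52, 60.6)]
outer [(15.38, 21.6), (45.06, 19.2), (75.46, 28.5), (105.15, 29.4), (135.27, 21.3), (165.33, 21.6), (195.22, 15.8), (225.46, 20.0), (255.6, 20.3), (285.64, 20.8), (315.4, 21.8), (345.41, 66.8)]
index [(242.85, 55.4)]
hub [523.  124.4  61. ] 0.3 89.8
btn [520.8   4.4  58. ] 119.8 -91.1
idx [496.1  70.4  49. ] 60.1 -116.7
ll [582.7 108.3  45. ] 61.7 -14.9
bartop [510.3  95.7  76. ] 31.2 -114.2
[599.2 207.   40. ]
[593.7 -33.1  40. ]
[444.6 -25.2  40. ]
[447.1 209.4  40. ]
scene hub pred [322.02175243 274.72013266]
[[ 0.941  0.339 -0.   ]
 [ 0.339 -0.941  0.001]
 [-0.    -0.001 -1.   ]]
```

Ring, hub and index agree: centre (523,124.2), index at 242.85°, line at 345.45°. The dial therefore turns +102.6° counterclockwise, within its range. I'm moving over with the gripper shut, keeping clear of the printer.

Call:
move_arm:
  motion:
    - [0.3,-0.35,0,0]
    - [0.31,-0.35,0,0]
    - [0.31,-0.35,0,0]
    - [0.31,-0.35,0,0]
    - [0.31,-0.35,0,0]
  grip: 0
  squeeze: 20

```text
clock: 0.88
position: [314.9, -416.7, 222.6]
tcp_rot: [[0.941, 0.339, 0.0], [0.339, -0.941, -0.0], [0.0, 0.0, -1.0]]
contact_force: [0.6, -0.7, -0.1]
opening: 0.52
```

Call:
move_arm:
  motion:
    - [0.3,-0.35,0,0]
    - [0.31,-0.35,0,0]
    - [0.31,-0.35,0,0]
    - [0.31,-0.35,0,0]
    - [0.31,-0.35,0,0]

```text
clock: 1.5
position: [400.4, -200.0, 222.8]
tcp_rot: [[0.941, 0.339, 0.001], [0.339, -0.941, -0.001], [0.0, 0.001, -1.0]]
contact_force: [0.1, 0.2, 0.7]
opening: 0.018
```

Call:
move_arm:
  motion:
    - [0,0,0,-0.025]
    - [0,0,0,-0.025]
    - [0,0,0,-0.025]
    - [0,0,0,-0.025]
    - [0,0,0,-0.02]

```text
clock: 2.12
position: [399.9, -201.3, 222.6]
tcp_rot: [[0.45, 0.893, 0.0], [0.893, -0.45, -0.0], [-0.0, 0.0, -1.0]]
contact_force: [-0.1, 0.7, -0.3]
opening: 0.01
```

Call:
move_arm:
  motion:
    - [0.31,-0.08,0,0]
    - [0.31,-0.08,0,0]
    - [0.31,-0.08,0,0]
    - [0.31,-0.08,0,0]
    - [0.31,-0.08,0,0]

```text
clock: 2.75
position: [434.8, -44.1, 222.7]
tcp_rot: [[0.454, 0.891, 0.0], [0.891, -0.454, -0.0], [-0.0, 0.0, -1.0]]
contact_force: [0.7, -0.9, 0.0]
opening: 0.003
```

Call:
move_arm:
  motion:
    - [0.31,-0.08,0.2,0]
    - [0.31,-0.08,0.2,0]
    - [0.31,-0.08,0.2,0]
    - [0.31,-0.08,0.2,0]
    - [0.31,-0.08,0.2,0]

```text
clock: 3.38
position: [469.7, 112.0, 122.0]
tcp_rot: [[0.454, 0.891, 0.0], [0.891, -0.454, -0.0], [0.0, 0.0, -1.0]]
contact_force: [0.2, -1.5, 0.5]
opening: 0.004
```

```bash
python3 - <<'E'
from h import *
s=env.camera("scene");t=env.camera("top");P=env.get_obs()["position"];print(P,env.get_obs()["joints"].round(2))
print(proj(s,P),proj(t,P))
a=cv2.resize(s["color"][150:350,230:430],(600,600));b=cv2.resize(t["color"][210:330,230:270+80],(200*3//3*1,200));
cv2.imwrite("pics/s1.png",a)
E
```

```text
[468.4726153  114.61457619 121.09648654] [ 0.17  0.34 -0.59  2.06  0.26  0.81 -1.04]
[348.30577826 259.72443731] [296.69668712 291.71091563]
```

View pics/s1.png

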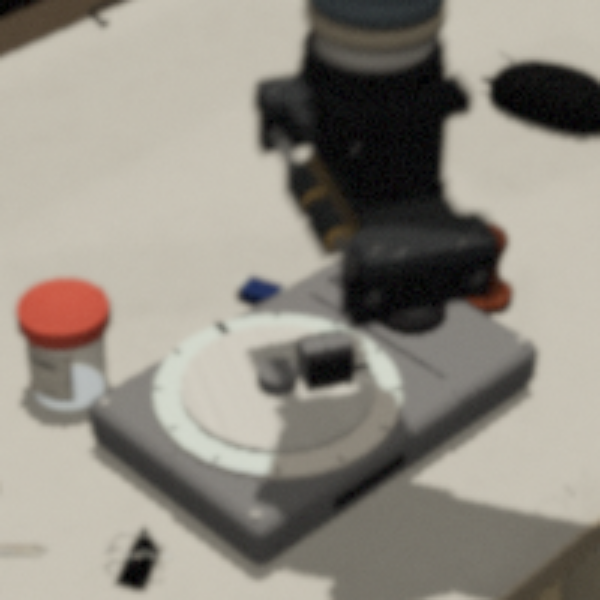

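The view shows the shut gripper hovering beside the bar. The near end of its body, crop (350–500, 215–320), hides the fingers, and the timer is untouched. I'm descending beside the clockwise cheek.

Call:
move_arm:
  motion:
    - [-0.01,0,0.15,0]
    - [-0.01,0,0.15,0]
    - [0,0,0.15,0]
    - [0,0,0.15,0]
    - [0,0,0.05,0]

```text
clock: 4.1
position: [467.8, 109.0, 56.3]
tcp_rot: [[0.454, 0.891, -0.002], [0.891, -0.454, -0.0], [-0.001, -0.001, -1.0]]
contact_force: [-0.2, 0.4, 0.3]
opening: 0.005
```

Call:
move_arm:
  motion:
    - [0,0.02,0,0]
    - [0,0.02,0,0]
    - [0,0.02,0,0]
    - [0,0,0,0]
    - [0,0,0,0]

```text
clock: 4.72
position: [473.8, 106.7, 57.7]
tcp_rot: [[0.454, 0.891, 0.0], [0.891, -0.454, -0.0], [0.0, 0.0, -1.0]]
contact_force: [0.5, 0.4, 0.5]
opening: 0.004
```

Call:
move_arm:
  motion:
    - [0,0.015,0,0]
    - [0,0.015,0,0]
    - [0,0.015,0,0]
    - [0,0,0,0]
    - [0,0,0,0]

```text
clock: 5.35
position: [477.8, 104.6, 57.5]
tcp_rot: [[0.454, 0.891, -0.0], [0.891, -0.454, -0.0], [-0.0, 0.0, -1.0]]
contact_force: [-0.5, -0.3, 0.1]
opening: 0.004
```

Call:
move_arm:
  motion:
    - [0,0.01,0,0]
    - [0,0.01,0,0]
    - [0,0.01,0,0]
    - [0,0,0,0]
    - [0,0,0,0]

```text
clock: 5.98
position: [480.4, 103.3, 57.5]
tcp_rot: [[0.454, 0.891, -0.0], [0.891, -0.454, -0.0], [-0.0, 0.0, -1.0]]
contact_force: [0.2, 0.0, -0.5]
opening: 0.006
```

Call:
move_arm:
  motion:
    - [0,0.015,0,0]
    - [0,0.015,0,0]
    - [0,0.015,0,0]
    - [0,0,0,0]
    - [0,0,0,0]

```text
clock: 6.6
position: [484.5, 101.2, 57.5]
tcp_rot: [[0.454, 0.891, -0.0], [0.891, -0.454, -0.0], [-0.0, 0.0, -1.0]]
contact_force: [0.1, -0.1, -0.1]
opening: 0.008
```

Call:
move_arm:
  motion:
    - [0,0.01,0,0]
    - [0,0.01,0,0]
    - [0,0.01,0,0]
    - [0,0,0,0]
    - [0,0,0,0]

```text
clock: 7.22
position: [487.2, 99.9, 57.5]
tcp_rot: [[0.454, 0.891, 0.0], [0.891, -0.454, -0.0], [-0.0, 0.0, -1.0]]
contact_force: [-0.0, 0.2, 0.1]
opening: 0.007
```

Call:
move_arm:
  motion:
    - [0,0.01,0,0]
    - [0,0.01,0,0]
    - [0,0.01,0,0]
    - [0,0,0,0]
    - [0,0,0,0]

```text
clock: 7.85
position: [489.1, 98.1, 57.3]
tcp_rot: [[0.454, 0.891, -0.001], [0.891, -0.454, -0.001], [-0.001, -0.001, -1.0]]
contact_force: [-4.7, -0.2, 2.3]
opening: 0.007
```

```bash
python3 - <<'E'
from h import *
t=env.camera("top")
print("index",marks(t,(523,124.2),49,51,57)[:12])
cv2.imwrite("pics/t2.png",cv2.resize(t["color"][200:330,235:390],None,fx=5,fy=4.6))
E
```

```text
index [(132.29, 4.1)]
```

View pics/t2.png

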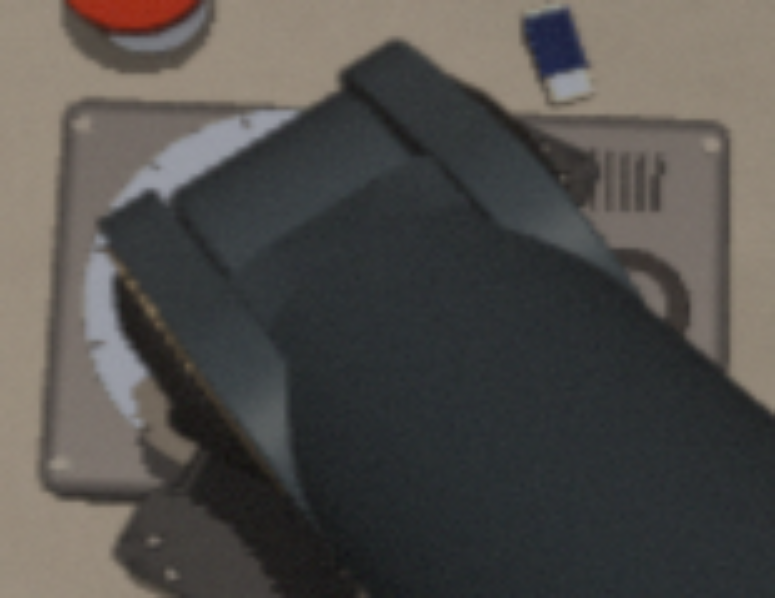

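The top view shows the arm hiding the dial and the bystanders undisturbed; the contact force is about 4.7 N. I'm now orbiting the tool about the dial axis, about 5° per row.

Call:
move_arm:
  motion:
    - [-0.0145,0.035,0,-0.014]
    - [-0.0145,0.035,0,-0.014]
    - [-0.0145,0.035,0,-0.014]
    - [-0.0145,0.035,0,-0.014]
    - [-0.0145,0.035,0,-0.014]

```text
clock: 8.52
position: [503.9, 85.3, 57.3]
tcp_rot: [[0.029, 1.0, -0.001], [1.0, -0.029, -0.002], [-0.002, -0.001, -1.0]]
contact_force: [-4.6, -2.9, 2.6]
opening: 0.005
```

```bash
cat >> h.py <<'E'
def st():
    o=env.get_obs(); x=o["tcp_rot"][:,0]; a=np.arctan2(-x[1],-x[0]); d=o["position"][:2]-[523,124.2]
    u=np.array([np.cos(a),np.sin(a)]);t=np.array([-u[1],u[0]])
    print("clk",o["clock"],"phi",np.degrees(a)%360,"u,t",d@u,d@t,"z",o["position"][2],"F u,t,z",o["contact_force"][:2]@u,o["contact_force"][:2]@t,o["contact_force"][2],"j",o["joints"].round(2))
E
python3 -c "from h import *;st()"
```

```text
clk 8.525 phi 268.33512796705884 u,t 39.487222915378105 -17.938803883254604 z 57.266840395927666 F u,t,z 3.0330830808664593 -4.560047641317636 2.552132362444784 j [ 0.25  0.5  -0.63  2.04  0.44  0.73 -0.69]
```

Call:
move_arm:
  motion:
    - [-0.0145,0.035,0,-0.014]
    - [-0.0145,0.035,0,-0.014]
    - [-0.0145,0.035,0,-0.014]
    - [-0.0145,0.035,0,-0.014]
    - [-0.0145,0.035,0,-0.014]

```text
clock: 9.15
position: [522.9, 80.0, 57.3]
tcp_rot: [[-0.399, 0.917, -0.0], [0.917, 0.399, -0.002], [-0.002, -0.001, -1.0]]
contact_force: [-2.6, -2.9, 0.8]
opening: 0.006
```

```bash
python3 -c "from h import *;st()"
```

```text
clk 9.15 phi 293.49156423768477 u,t 40.46172585591024 -17.702563256120023 z 57.290499261857086 F u,t,z 1.6723183508023238 -3.541639942015639 0.7688264361878461 j [ 0.33  0.56 -0.73  2.    0.52  0.78 -0.3 ]
```

Call:
move_arm:
  motion:
    - [-0.014,0.035,0,-0.014]
    - [-0.014,0.035,0,-0.014]
    - [-0.014,0.035,0,-0.014]
    - [-0.014,0.035,0,-0.014]
    - [-0.014,0.035,0,-0.014]

```text
clock: 9.78
position: [542.0, 83.5, 57.3]
tcp_rot: [[-0.751, 0.661, 0.001], [0.661, 0.751, -0.003], [-0.002, -0.001, -1.0]]
contact_force: [-1.3, -3.9, 1.9]
opening: 0.004
```

```bash
python3 -c "from h import *;st()"
```

```text
clk 9.775 phi 318.6611896452224 u,t 41.159138776902275 -17.99696772081893 z 57.33733847412218 F u,t,z 1.5855095574296163 -3.7877008103925305 1.8673341270004327 j [ 0.39  0.62 -0.83  1.95  0.61  0.84  0.07]
```

Call:
move_arm:
  motion:
    - [-0.012,0.035,0,-0.014]
    - [-0.012,0.035,0,-0.014]
    - [-0.012,0.035,0,-0.014]
    - [-0.012,0.035,0,-0.014]
    - [0,0,0,0]

```text
clock: 10.4
position: [555.0, 92.4, 57.4]
tcp_rot: [[-0.931, 0.365, 0.003], [0.365, 0.931, -0.002], [-0.003, -0.0, -1.0]]
contact_force: [1.8, -4.2, -1.0]
opening: 0.007
```

```bash
python3 -c "
from h import *;st()
t=env.camera('top');print('line',marks(t,(523,124.2),45,63,70),'idx',marks(t,(523,124.2),49,51,57))"
```

```text
clk 10.4 phi 338.57425748945934 u,t 41.38623550650535 -17.927901556213666 z 57.43509876328852 F u,t,z 3.190364766212655 -3.3089242507676144 -0.9589085901337294 j [ 0.42  0.67 -0.9   1.92  0.68  0.89  0.36]
line [(15.36, 68.6), (41.6, 53.8), (291.23, 69.2), (352.27, 58.2)] idx [(16.91, 56.5), (43.89, 28.7), (308.91, 56.2)]
```

Call:
move_arm:
  motion:
    - [0,-0.1,0,0]
    - [0,-0.1,-0.3,0]
    - [0,-0.1,-0.5,0]
    - [0.2,-0.4,-0.4,0]
    - [0.2,-0.5,0,0]

```text
clock: 11.08
position: [473.7, -1.6, 180.4]
tcp_rot: [[-0.933, 0.361, 0.008], [0.361, 0.933, 0.001], [-0.007, 0.004, -1.0]]
contact_force: [0.2, -1.6, 0.7]
opening: -0.0
```

Call:
move_arm:
  motion:
    - [0.1,-0.6,0,0]
    - [0.1,-0.6,0,0]
    - [0,-0.6,0,0]
    - [0,0,0,0]
    - [0,0,0,0]

```text
clock: 11.7
position: [388.4, -162.9, 177.7]
tcp_rot: [[-0.932, 0.363, 0.001], [0.363, 0.932, 0.0], [-0.001, 0.001, -1.0]]
contact_force: [0.1, 0.7, -0.1]
opening: 0.001
```

```bash
python3 - <<'E'
from h import *
st(); t=env.camera('top');C=(523,124.2);print(env.get_obs()["position"])
print('line',marks(t,C,45,63,70),'idx',marks(t,C,49,51,57),marks(t,C,76,20,42))
cv2.imwrite("pics/t3.png",cv2.resize(t["color"][200:330,235:390],None,fx=5,fy=4.6))
E
```

```text
clk 11.7 phi 338.7105405628333 u,t -21.199330843845715 -316.43073614277273 z 177.7156859367014 F u,t,z -0.11850793541192077 0.6799500736011059 -0.06285583579231434 j [ 1.35  0.3  -1.21  2.11  0.35  0.95  1.15]
[ 388.703571   -162.14932633  177.77023644]
line [(345.46, 65.3)] idx [(0.0, 0.0), (345.34, 63.3), (359.45, 0.9)] [(5.54, 70.8), (334.26, 77.4)]
```

View pics/t3.png

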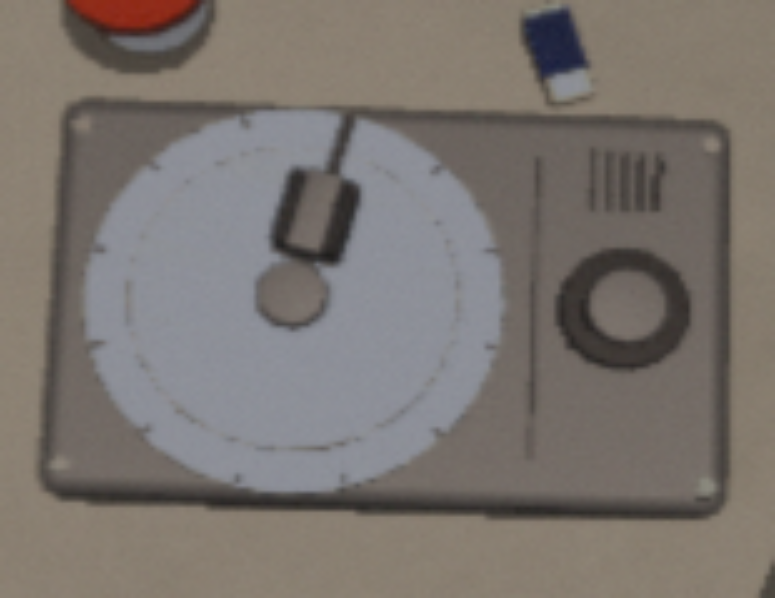

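The picture shows the bar pointing to crop (345,120) with the index and long line as one straight line. They measure 345.34° and 345.46°, so they match to about 0.1°, and the ring has not moved. Now the button.

Call:
move_arm:
  motion:
    - [-0.13,0.4,0,0]
    - [-0.13,0.4,0,0]
    - [-0.12,0.41,0,0]
    - [-0.12,0.41,0,0]
    - [-0.12,0.41,0,0]

```text
clock: 12.38
position: [520.3, 7.5, 177.6]
tcp_rot: [[-0.934, 0.358, 0.001], [0.358, 0.934, 0.001], [-0.0, 0.001, -1.0]]
contact_force: [1.0, -0.5, 0.1]
opening: 0.007
```

Call:
move_arm:
  motion:
    - [0,0,0.3,0]
    - [0,0,0.3,0]
    - [0,0,0.3,0]
    - [0,0,0.15,0]
    - [0,0,0,0]

```text
clock: 13.0
position: [519.0, 5.0, 72.1]
tcp_rot: [[-0.933, 0.36, -0.001], [0.36, 0.933, 0.001], [0.001, 0.0, -1.0]]
contact_force: [0.6, 0.1, 0.7]
opening: 0.005
```

Call:
move_arm:
  motion:
    - [-0.01,0,0.03,0]
    - [0,0,0.03,0]
    - [0,0,0.03,0]
    - [0,0,0.03,0]
    - [0,0,0.03,0]

```text
clock: 13.62
position: [520.4, 3.0, 57.5]
tcp_rot: [[-0.932, 0.362, 0.0], [0.362, 0.932, -0.0], [-0.0, -0.0, -1.0]]
contact_force: [0.0, -0.4, 1.2]
opening: 0.005
```

Call:
move_arm:
  motion:
    - [0,0,0.015,0]
    - [0,0,0.015,0]
    - [0,0,0.01,0]
    - [0,0,0,0]
    - [0,0,0,0]

```text
clock: 14.25
position: [520.3, 3.0, 53.7]
tcp_rot: [[-0.932, 0.362, 0.0], [0.362, 0.932, -0.0], [-0.0, -0.0, -1.0]]
contact_force: [-0.6, -0.8, 3.9]
opening: 0.007
```

Call:
move_arm:
  motion:
    - [0,0,0.01,0]
    - [0,0,0.01,0]
    - [0,0,0.01,0]
    - [0,0,0.005,0]
    - [0,0,0,0]

```text
clock: 14.88
position: [520.4, 3.0, 52.1]
tcp_rot: [[-0.932, 0.362, 0.0], [0.362, 0.932, -0.003], [-0.001, -0.003, -1.0]]
contact_force: [-5.5, -2.5, 22.8]
opening: 0.001
```

The force jumped to 22.8 N as the tip stopped at z = 52 mm, so the button is fully down. Releasing and retreating.

Call:
move_arm:
  motion:
    - [0,0,-0.03,0]
    - [0,0,-0.1,0]
    - [0,0,-0.3,0]
    - [0,0,-0.4,0]
    - [0,0,-0.4,0]

```text
clock: 15.5
position: [520.0, 3.6, 174.0]
tcp_rot: [[-0.932, 0.362, -0.0], [0.362, 0.932, 0.001], [0.001, 0.001, -1.0]]
contact_force: [0.5, -0.2, 0.4]
opening: 0.006
```

Call:
move_arm:
  motion:
    - [0.12,-0.4,0,0]
    - [0.12,-0.4,0,0]
    - [0.12,-0.4,0,0]
    - [0.12,-0.4,0,0]
    - [0.12,-0.4,0,0]

```text
clock: 16.12
position: [391.1, -162.2, 173.0]
tcp_rot: [[-0.932, 0.362, 0.0], [0.362, 0.932, 0.0], [-0.0, 0.0, -1.0]]
contact_force: [0.4, -1.1, -0.4]
opening: 0.006
```

Call:
move_arm:
  motion:
    - [0,0,0,0]
    - [0,0,0,0]
    - [0,0,0,0]
    - [0,0,0,0]
    - [0,0,0,0]

```text
clock: 16.75
position: [392.3, -160.9, 173.1]
tcp_rot: [[-0.933, 0.361, 0.0], [0.361, 0.933, 0.0], [-0.0, 0.0, -1.0]]
contact_force: [-0.4, -0.2, -0.6]
opening: 0.002
```

```bash
python3 - <<'E'
from h import *
st(); t=env.camera('top');C=(523,124.2)
print('line',marks(t,C,45,63,70),'idx',marks(t,C,49,51,57))
C2,_=measure(t); print('line',marks(t,C2,45,63,70),'idx',marks(t,C2,49,51,57))
a=cv2.imread("pics/top0.png");d=cv2.absdiff(a,t["color"]).max(2);d[330:]=0
n,l,s,c=cv2.connectedComponentsWithStats((cv2.blur(d,(3,3))>25).astype(np.uint8));print(s[(s[:,4]>8)][1:])
cv2.imwrite("pics/t4.png",t["color"][140:380,160:480].repeat(2,0).repeat(2,1))
E
```

```text
clk 16.75 phi 338.8678367376236 u,t -19.096355310917826 -313.0001282888084 z 173.07949232136025 F u,t,z -0.32778964998590454 -0.35110648990041887 -0.6130546172064635 j [ 1.33  0.32 -1.2   2.11  0.37  0.95  1.13]
line [(345.51, 65.7)] idx [(0.0, 0.4), (345.29, 63.6), (359.47, 1.3)]
ring [523.2 124.1] r 75.4 res 0.6
line [(345.56, 65.9)] idx [(345.36, 64.1)]
[[ 289  233   19   25  347]
 [ 297  260   27   24  387]
 [ 385  293  255   38 4462]]
```

View pics/t4.png

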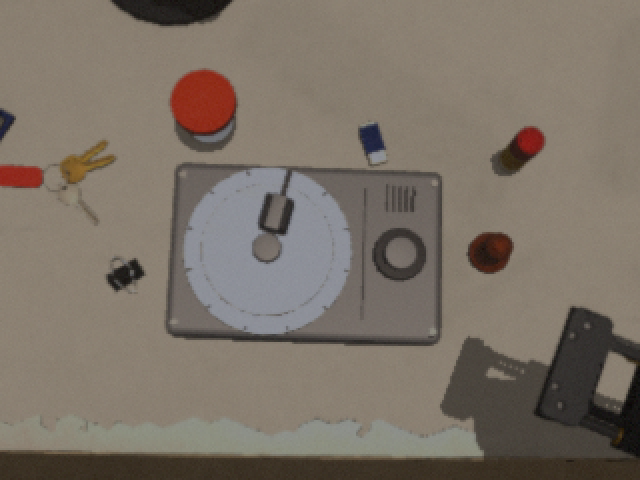

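The picture shows the index in line with the long line at crop (289,180) and the button back up at (400,253). The only differences from the first picture are the bar's old and new places and the arm with its shadow, so the bystanders are where they were. Handing in.

```bash
python3 -c "
from cell import env
env.sign_off()"
```

```text
the job is handed in; nothing more can be done
```

The bench timer is set and started. I pushed the dial about 102.5° counterclockwise with the shut fingertips against the bar's clockwise side only. I then pressed the start button to its stop, released it, moved the arm clear and handed the job in at about 17 s.

- **Alignment:** the last picture has the index at 345.3° and the long line at 345.5°, about 0.2° apart. The ring's line read 345.5° at the start as well, so the ring did not turn.
- **Start button:** the fingertip stopped at z = 52 mm with 23 N on the wrist, which is the fully-down height. The button looks back up in the last picture.
- **Bystanders:** comparing the first and last top pictures shows changes only at the bar and at the arm with its shadow.
- **Disagreement:** when I stopped pushing, the tool's angle suggested the dial was still about 7° short, but the picture taken after backing off showed it already aligned. The fingertip also proved thinner than I assumed: the bar was met about 10 mm later than planned. I went by the picture, and no corrective push was needed.

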